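# Weigh a batch of bearings on the workshop scale

## Task

Weigh this batch of orange bearings: first turn the black peak-pointer knob all the way back to its zero stop, then, with the pan still empty, press the white key and after it the blue key. Put every orange bearing into the steel pan and let go, then press the yellow key and after it the green key, with all bearings lying in the pan. Press keys fully and only one at a time, never press the red key, and leave the can, the mug and the screwdriver where they are.

Things in the scene. Friction and masses are not known exactly. Their poses are not given: they have to be found in the camera images.
- scale: Fixed bench parts scale: blue body 210 x 220 x 30 mm carrying a shallow square steel pan, 240 x 240 mm outside, walls 5 mm thick. Origin: centre of the scale's underside on the bench, z up; the pan's inner floor is 35 mm above it, the pan's rim 50 mm above it. The pan is rigid.
- keypad: Fixed grey key panel, 130 (x) x 180 (y) x 30 mm high, origin at the centre of its underside. Five round spring keys, alike but for colour, stand on it in a place order that changes from start to start, at least 55 mm apart.
- dial: Fixed grey peak-load dial box, 120 x 120 x 40 mm high, white round face on top, origin at the centre of its underside. The black reset knob stands at its centre.
- peak (a joint): Reset knob of the peak pointer: 0 = against the zero stop (red tick, pointer towards the dial's -x side), grows clockwise seen from above, up to 3.0 rad; it starts between 0.9 and 2.6 rad. Turn it anticlockwise (seen from above) to reset. It stays where it is left; about 0.03 N m turns it.
- peak_grip (a point): Grip point of the reset knob, on its vertical axis, 70 mm above the bench. The grip is a black upright bar 42 mm long (along the point's x axis) and 14 mm thick (y), from 10 mm above to 22 mm below this point, on a round flange of 44 mm diameter and 8 mm height whose top is 20 mm below this point; the red pointer, just above the dial's face, points along the point's -x. The point turns with the knob.
- key_white (a joint): Travel of the white key (switches the display on): 0 = released, 0.006 m = fully down. It counts as pressed beyond 0.0045 m; its spring needs about 5 N fully down and lifts it again.
- key_white_top (a point): Centre of the top face of the white key: a round cap 28 mm across, 48 mm above the bench when released, in a black collar 44 mm across whose top is 6 mm lower. It is pressed straight down.
- key_blue (a joint): Travel of the blue key (tare): 0 = released, 0.006 m = fully down. It counts as pressed beyond 0.0045 m; its spring needs about 5 N fully down and lifts it again.
- key_blue_top (a point): Centre of the top face of the blue key: a round cap 28 mm across, 48 mm above the bench when released, in a black collar 44 mm across whose top is 6 mm lower. It is pressed straight down.
- key_yellow (a joint): Travel of the yellow key (weigh): 0 = released, 0.006 m = fully down. It counts as pressed beyond 0.0045 m; its spring needs about 5 N fully down and lifts it again.
- key_yellow_top (a point): Centre of the top face of the yellow key: a round cap 28 mm across, 48 mm above the bench when released, in a black collar 44 mm across whose top is 6 mm lower. It is pressed straight down.
- key_green (a joint): Travel of the green key (store): 0 = released, 0.006 m = fully down. It counts as pressed beyond 0.0045 m; its spring needs about 5 N fully down and lifts it again.
- key_green_top (a point): Centre of the top face of the green key: a round cap 28 mm across, 48 mm above the bench when released, in a black collar 44 mm across whose top is 6 mm lower. It is pressed straight down.
- key_red (a joint): Travel of the red key (erases the memory): 0 = released, 0.006 m = fully down. It counts as pressed beyond 0.0045 m; its spring needs about 5 N fully down and lifts it again.
- key_red_top (a point): Centre of the top face of the red key: a round cap 28 mm across, 48 mm above the bench when released, in a black collar 44 mm across whose top is 6 mm lower. It is pressed straight down.
- bearing0: Orange pillow-block bearing, loose, about 0.3 kg: foot 70 (x) x 28 (y) x 12 mm, with a round hump (40 mm diameter, 28 mm wide, axis along y) whose top is 44 mm above the origin. Origin: centre of the underside, z up as it stands; flat sides 28 mm apart along its y to grip. Three to five of the five bearings are there (an absent one has no pose from the start).
- bearing1: Orange pillow-block bearing, loose, about 0.3 kg: foot 70 (x) x 28 (y) x 12 mm, with a round hump (40 mm diameter, 28 mm wide, axis along y) whose top is 44 mm above the origin. Origin: centre of the underside, z up as it stands; flat sides 28 mm apart along its y to grip. Three to five of the five bearings are there (an absent one has no pose from the start).
- bearing2: Orange pillow-block bearing, loose, about 0.3 kg: foot 70 (x) x 28 (y) x 12 mm, with a round hump (40 mm diameter, 28 mm wide, axis along y) whose top is 44 mm above the origin. Origin: centre of the underside, z up as it stands; flat sides 28 mm apart along its y to grip. Three to five of the five bearings are there (an absent one has no pose from the start).
- bearing3: Orange pillow-block bearing, loose, about 0.3 kg: foot 70 (x) x 28 (y) x 12 mm, with a round hump (40 mm diameter, 28 mm wide, axis along y) whose top is 44 mm above the origin. Origin: centre of the underside, z up as it stands; flat sides 28 mm apart along its y to grip. Three to five of the five bearings are there (an absent one has no pose from the start).
- bearing4: Orange pillow-block bearing, loose, about 0.3 kg: foot 70 (x) x 28 (y) x 12 mm, with a round hump (40 mm diameter, 28 mm wide, axis along y) whose top is 44 mm above the origin. Origin: centre of the underside, z up as it stands; flat sides 28 mm apart along its y to grip. Three to five of the five bearings are there (an absent one has no pose from the start).
- oilcan: Bystander: small can, 60 mm diameter, 90 mm high, loose; origin at the centre of its underside.
- mug: Bystander: blue mug, 80 mm diameter, 90 mm high, loose; origin at the centre of its underside.
- driver: Bystander: screwdriver lying loose on the bench, handle to its -x, 200 mm long; origin near its middle, on the bench side.
There are look-alikes about, which are no part of the job. What is shaped like the dial but purple or turquoise is not meant.

How it is judged (in metres and radians):
On the way, in this order (a step that is already met when the one before it is completed fails the run):
1. the peak pointer knob is back at its zero stop (value of joint peak below 0.08 rad), for 0.2 s.
2. the white key is pressed (value of joint key_white above 0.0045 m and value of joint peak below 0.1 rad), for 0.1 s.
3. the blue key is pressed (value of joint key_blue above 0.0045 m and value of joint peak below 0.1 rad), for 0.1 s.
4. all bearings lie in the pan (x of bearing0 in the frame of scale between -0.106 and 0.106 m and y of bearing0 in the frame of scale between -0.106 and 0.106 m and z of bearing0 in the frame of scale between 0.028 and 0.078 m and linear speed of each of bearing0, bearing1, bearing2, bearing3, bearing4 below 0.02 m/s and x of bearing1 in the frame of scale between -0.106 and 0.106 m and y of bearing1 in the frame of scale between -0.106 and 0.106 m and z of bearing1 in the frame of scale between 0.028 and 0.078 m and x of bearing2 in the frame of scale between -0.106 and 0.106 m and y of bearing2 in the frame of scale between -0.106 and 0.106 m and z of bearing2 in the frame of scale between 0.028 and 0.078 m and x of bearing3 in the frame of scale between -0.106 and 0.106 m and y of bearing3 in the frame of scale between -0.106 and 0.106 m and z of bearing3 in the frame of scale between 0.028 and 0.078 m and x of bearing4 in the frame of scale between -0.106 and 0.106 m and y of bearing4 in the frame of scale between -0.106 and 0.106 m and z of bearing4 in the frame of scale between 0.028 and 0.078 m), for 0.3 s.
5. the yellow key is pressed with all bearings in the pan (all of step 4 and value of joint key_yellow above 0.0045 m), for 0.1 s.
6. the green key is pressed with all bearings in the pan (all of step 4 and value of joint key_green above 0.0045 m), for 0.1 s.
At the end, for the whole second after the job is handed in: The knob is within 0.1 rad of its zero stop, every bearing that is there lies still in the pan (origin within 106 mm of the pan's centre lines and not more than 43 mm above the pan's floor) and all keys are released (less than 2 mm down) (all of step 4 and value of joint peak below 0.1 rad and value of joint each of key_white, key_blue, key_yellow, key_green, key_red below 0.002 m); the robot touches nothing.
It fails at once if the red key is pressed (value of joint key_red above 0.003 m).
It fails at once if two keys are down at once (value of joint each of key_white, key_blue above 0.003 m or value of joint each of key_white, key_yellow above 0.003 m or value of joint each of key_white, key_green above 0.003 m or value of joint each of key_white, key_red above 0.003 m or value of joint each of key_blue, key_yellow above 0.003 m or value of joint each of key_blue, key_green above 0.003 m or value of joint each of key_blue, key_red above 0.003 m or value of joint each of key_yellow, key_green above 0.003 m or value of joint each of key_yellow, key_red above 0.003 m or value of joint each of key_green, key_red above 0.003 m).
It fails at once if white or blue is pressed with a bearing in the pan (value of joint any of key_white, key_blue above 0.0045 m and ((x of bearing0 in the frame of scale between -0.106 and 0.106 m and y of bearing0 in the frame of scale between -0.106 and 0.106 m and z of bearing0 in the frame of scale between 0.028 and 0.078 m) or (x of bearing1 in the frame of scale between -0.106 and 0.106 m and y of bearing1 in the frame of scale between -0.106 and 0.106 m and z of bearing1 in the frame of scale between 0.028 and 0.078 m) or (x of bearing2 in the frame of scale between -0.106 and 0.106 m and y of bearing2 in the frame of scale between -0.106 and 0.106 m and z of bearing2 in the frame of scale between 0.028 and 0.078 m) or (x of bearing3 in the frame of scale between -0.106 and 0.106 m and y of bearing3 in the frame of scale between -0.106 and 0.106 m and z of bearing3 in the frame of scale between 0.028 and 0.078 m) or (x of bearing4 in the frame of scale between -0.106 and 0.106 m and y of bearing4 in the frame of scale between -0.106 and 0.106 m and z of bearing4 in the frame of scale between 0.028 and 0.078 m))).
It fails at once if yellow or green is pressed while a bearing is still far from the pan (value of joint any of key_yellow, key_green above 0.0045 m and horizontal distance between any of bearing0, bearing1, bearing2, bearing3, bearing4 and scale above 0.2 m).
It fails at once if the can, mug or screwdriver is disturbed (distance of any of oilcan, mug, driver from where it was at the start of the episode above 0.03 m).
Of bearing0, bearing1, bearing2, bearing3, bearing4 only 3 to 5 are there at a start; the rules pass over those that are not, and their reading is None.
At some moment in a run one of bearing0, bearing1, bearing2, bearing3, bearing4 may be knocked a few centimetres aside while the robot is not near it.
Once in a run the grip may slacken for a moment while it holds something.
It also fails if it takes over 210 s, if anything falls off the work surface, if the arm or the gripper's body presses on something with over 40 N, if the wrist force passes 120 N, or if a joint passes its speed limit or range.

## Robot

A 6-joint arm with a two-finger parallel gripper is mounted at the origin on the work surface. World frame = base frame: x ahead of the robot, y to its left, z up, the work surface at z = 0. Lengths are in m, angles in degrees, forces in N, time in s.
With the tool pointing down it reaches from about 0.35 to 0.875 m from the base axis. Payload 4.2 kg.
Tool frame: the origin (TCP) lies at the very end of the fingers, on their centre line; the grasp point (between the pads) lies 19 mm behind it; z points along the fingers, y is the line along which they close (so a half turn about z gives the same grasp; the last joint's range is limited). The gripper opens to 87 mm and grips with 3 to 60 N. Pads are 19 mm wide; open, the fingers measure 117 mm over their backs; the gripper's body (75 mm by 190 mm) begins 51 mm behind the grasp point.
Start: joints at [-55.256, 22.042, 0.453, 0, -68.411, -14.817], TCP at [0.213, -0.588, 0.223] pointing down, gripper open.
Joint ranges: [-179.83, 179.83], [-69.29, 118.12], [-61.27, 80.66], [-181.25, 117.63], [-171.15, -9.14], [-177.46, 177.46]. Speed limits (degrees/s): [159.86, 159.86, 180, 180, 180, 180].

## Interface

Orientations are given as a 3x3 rotation matrix whose columns are the frame's x, y, z axes.
In Python, from station import sense, cams, r gives the robot as it stands. The module is installed in compiled form; this text tells all that it offers.
- The arm moves only by the tool step_arm, never from a script. Its argument "targets" is text: rows parted by semicolons, each of 4 numbers parted by spaces: the shift along the tool's x, y, z in cm, then the turn about the tool's z in degrees. In form: x y z turn; .... A call has 1 to 12 rows; each row shifts and turns the commanded pose from where the row before left it, along the tool's axes as they then stand; what a row does not reach is not made up. A row lasts 1/12 s, in which the tool goes at most 41.7 mm and 7.16 degrees, less where a joint would pass 70% of its speed; a pose out of reach is approached as far as the arm can. A call with a gripper value outside its range is refused whole. "claw" is the finger opening in cm, from 0 to 8.7, set as the call begins (left out, the last holds). The fingers move at their own pace and stop on an object; the grip force is fixed at half the most. Time passes only in rows, so rows that do not move let the fingers close. It gives the time, the measured TCP pose, the force, the opening and the grip force at its end, in the units of the state.
- sense(): the state, without advancing time (a new reading comes with each control period).
- cams.capture(name): name is "side" or "top" or "wrist"; returns a dict with "frame" (420x560x3 uint8, blue, green, red), "vertical_fov" (degrees; the focal length in pixels is half the picture's height over the tangent of half this angle, whatever the lens; pixels are square), "cx", "cy" (the principal point, pixels), "eye" and "rotation" of the camera in the world; the wrist camera has in their place "tool_from_camera" (4x4, takes a point from camera to tool coordinates, whose origin is the TCP and whose axes are the flange's). Camera axes: x right, y down, z forward; pixel columns grow to the right and rows downward; lengths in m; the calibration is good to about 2 mm. A picture is of the moment at which its call begins: read the wrist's pose just before it. There is no depth.
- r.finish_job(): hands the job in; it is judged then, once.
The state is a dict: "time_s": time; "joints": joint angles; "joint_velocities": joint speeds; "effort": joint torques, N m; "tcp_pos": TCP position; "ee_rot": TCP orientation; "wrist_force": force on the tool from outside, world axes, zero at the start; "moment": the same for the moment, N m; "gripper_width": opening from 0.0 (shut) to 1.0 (fully open); "gripper_force": force on a finger pad.
Only numpy, scipy, OpenCV 4.12 (cv2) and the standard library are available. Lean on these libraries where they do the work, as an engineer would, in place of code of your own. Each camera call takes 0.05 s, during which the arm holds its last target. There are 200 camera calls.

## Working session

There is one attempt and no reset: what is moved stays moved. The work goes in short steps, Python scripts to look and compute and a tool call to move; the robot and the scene stay as the last step left them, time stands still between calls to the robot, and variables do not carry over. Pictures are saved under pics/ and viewed, at most 14 in all, crops included, and the job is handed in when it is done.

Besides the shell and the picture viewer there is one more tool, called after ">>>" in YAML: its name, and indented under it one key for each argument. step_arm: Moves the arm, as the interface text tells. Its arguments: {"type":"object","properties":{"targets":{"type":"string"},"claw":{"type":"number"}},"required":["targets"]}

```bash
ls; mkdir -p pics; cat > h.py <<'E'
import numpy as np, cv2, json
from station import sense, cams, r
def shot(name, fn):
    s=sense(); c=cams.capture(name); cv2.imwrite('pics/%s.png'%fn,c['frame'])
    f=c['frame'].shape[0]/2/np.tan(np.radians(c['vertical_fov'])/2)
    if name=='wrist':
        T=np.array(c['tool_from_camera']); R=np.array(s['ee_rot'])
        eye=np.array(s['tcp_pos'])+R@T[:3,3]; rot=R@T[:3,:3]
    else: eye=np.array(c['eye']); rot=np.array(c['rotation'])
    json.dump(dict(f=f,cx=float(c['cx']),cy=float(c['cy']),eye=eye.tolist(),rot=rot.tolist()),open('pics/%s.json'%fn,'w'))
    return c['frame']
def px(fn,u,v,z):
    c=json.load(open('pics/%s.json'%fn)); d=np.array(c['rot'])@[(u-c['cx'])/c['f'],(v-c['cy'])/c['f'],1]
    e=np.array(c['eye']); return e+d*(z-e[2])/d[2]
def proj(fn,p):
    c=json.load(open('pics/%s.json'%fn)); q=np.array(c['rot']).T@(np.array(p)-c['eye'])
    return c['f']*q[0]/q[2]+c['cx'],c['f']*q[1]/q[2]+c['cy']
def crop(fn,x0,y0,w,h,k,out):
    im=cv2.imread('pics/%s.png'%fn)[y0:y0+h,x0:x0+w]; cv2.imwrite('pics/%s.png'%out,cv2.resize(im,None,fx=k,fy=k,interpolation=cv2.INTER_CUBIC))
E
python3 - <<'E'
from h import *
for n in ('top','side'):
    shot(n,n+'0'); print(open('pics/%s0.json'%n).read())
s=sense(); print({k:np.round(v,3).tolist() for k,v in s.items()})
a=cv2.imread('pics/top0.png'); cv2.imwrite('pics/top0b.png',cv2.resize(a,(784,588),interpolation=cv2.INTER_CUBIC))
E
```

```text
pics
{"f": 384.6350538731265, "cx": 279.0458596691146, "cy": 203.8313237507318, "eye": [0.3243988322047507, 0.12247268082373407, 1.1747421999467211], "rot": [[0.002051875442177669, -0.9829461681319691, 0.18388208276460313], [-0.9999567087724086, -0.0036856907716937455, -0.008543785144069449], [0.00907581336423125, -0.1838565915005878, -0.9829111777640763]]}
{"f": 470.55123014263387, "cx": 282.4562093208406, "cy": 207.66788269573726, "eye": [-0.2737064524242409, 0.9095607519376755, 1.0775526097721733], "rot": [[-0.7181669214120994, -0.45312761773890686, 0.5281208526764782], [-0.6956443118710604, 0.4868586132206913, -0.5282496399376568], [-0.01775568503061357, -0.7467556847959632, -0.6648614012514227]]}
{'time_s': 0.1, 'joints': [-55.258, 22.087, 0.389, -0.026, -68.412, -14.818], 'joint_velocities': [0.059, -0.066, 0.159, 0.152, -0.004, -0.034], 'effort': [-0.001, -39.169, 18.793, 4.232, 0.013, -0.0], 'tcp_pos': [0.213, -0.587, 0.222], 'ee_rot': [[-0.94, -0.341, -0.001], [-0.341, 0.94, 0.002], [0.0, 0.002, -1.0]], 'wrist_force': [0.022, -0.162, 0.745], 'moment': [-0.01, 0.016, -0.034], 'gripper_force': 0.0, 'gripper_width': 1.0}
```

View pics/top0b.png

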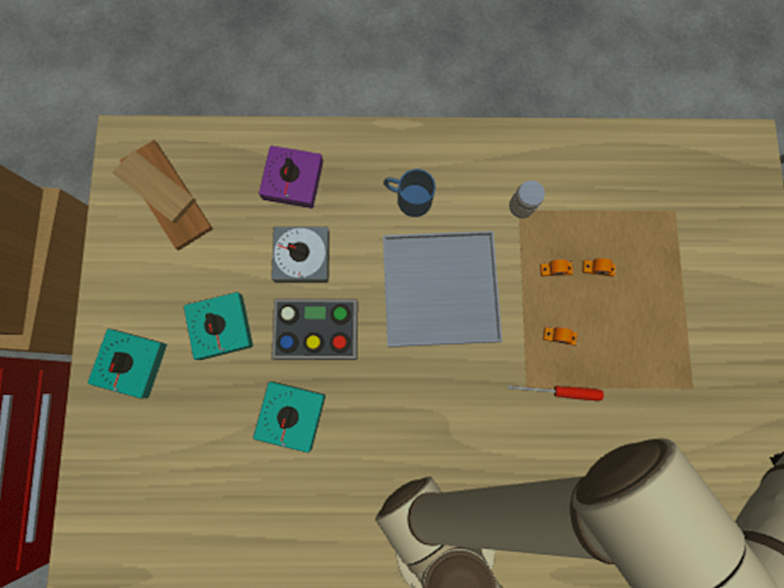

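View pics/side0.png

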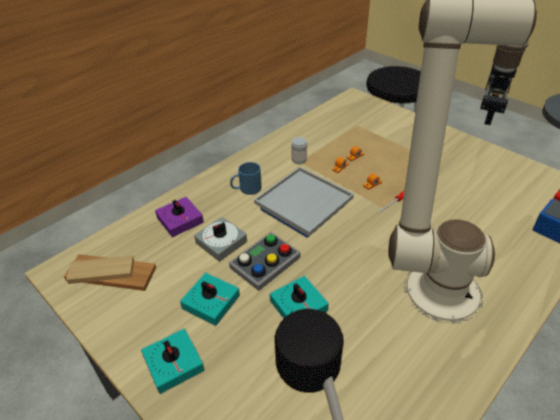

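The top view (784×588, scale 1.4) shows the scale pan at (442,290) and the keypad at (315,330). The keys are white (288,313), green (340,313), blue (287,342), yellow (313,342) and red (339,342).

There are five dial-shaped boxes: purple (291,177), turquoise (217,326), (127,363) and (289,417), and grey with a white face at (300,252). The grey one fits the description.

Three bearings lie on the mat, at (556,268), (599,267) and (560,336). I'll confirm the dial in a crop.

```bash
python3 - <<'E'
from h import *
a=cv2.imread('pics/top0.png')
c1=cv2.resize(a[150:265,180:290],None,fx=5,fy=5,interpolation=cv2.INTER_CUBIC)
c1=c1[:575]
cv2.imwrite('pics/c1.png',c1)
c2=cv2.resize(a[170:270,370:450],None,fx=3,fy=3)
k=1.4
P=lambda u,v,z:np.round(px('top0',u/k,v/k,z)[:2],3)
print('dial',P(300,253,.04))
for n,u,v in (('w',288,313),('g',340,313),('b',287,342),('y',313,342),('r',339,342)): print(n,P(u,v,.048))
for u,v in ((384,237),(492,233),(499,340),(389,346)): print('pan',P(u,v,.05))
for u,v in ((273,299),(357,299),(357,360),(272,360)): print('pad',P(u,v,.03))
hsv=cv2.cvtColor(a,cv2.COLOR_BGR2HSV); m=cv2.inRange(hsv,(8,190,120),(18,255,255))
n,l,st,ce=cv2.connectedComponentsWithStats(m)
for i in range(1,n):
    if st[i,4]>20:
        ys,xs=np.where(l==i); R=cv2.minAreaRect(np.c_[xs,ys].astype(np.float32)); print(st[i],ce[i],R,px('top0',*ce[i],.018))
E
```

```text
dial [0.607 0.309]
w [0.475 0.329]
g [0.476 0.219]
b [0.414 0.328]
y [0.414 0.274]
r [0.415 0.22 ]
pan [0.641 0.127]
pan [ 0.651 -0.107]
pan [ 0.42  -0.114]
pan [0.406 0.116]
pad [0.508 0.365]
pad [0.508 0.185]
pad [0.378 0.183]
pad [0.378 0.362]
[394 185  15  11 125] [400.752 189.84 ] ((401.0, 190.0), (10.0, 14.0), 90.0) [ 0.58618994 -0.26354217  0.018     ]
[425 185  14  12 117] [431.94017094 189.53846154] ((431.5, 190.5), (11.0, 13.0), 90.0) [ 0.58754137 -0.36033356  0.018     ]
[417 186   7   9  51] [419.78431373 189.70588235] ((420.0, 190.0), (8.0, 6.0), 90.0) [ 0.5868563  -0.32257712  0.018     ]
[386 188   7   9  53] [389.11320755 192.        ] ((389.0, 192.0), (8.0, 6.0), 90.0) [ 0.579214   -0.22713832  0.018     ]
[388 234   8  10  55] [391.6        238.09090909] ((391.5540466308594, 238.1756591796875), (6.411561012268066, 9.04194450378418), 9.462321281433105) [ 0.43690213 -0.22744667  0.018     ]
[396 234  16  12 133] [403.86466165 239.13533835] ((404.1101379394531, 239.13304138183594), (15.421005249023438, 9.578263282775879), 16.699241638183594) [ 0.43385717 -0.26438434  0.018     ]
```

View pics/c1.png

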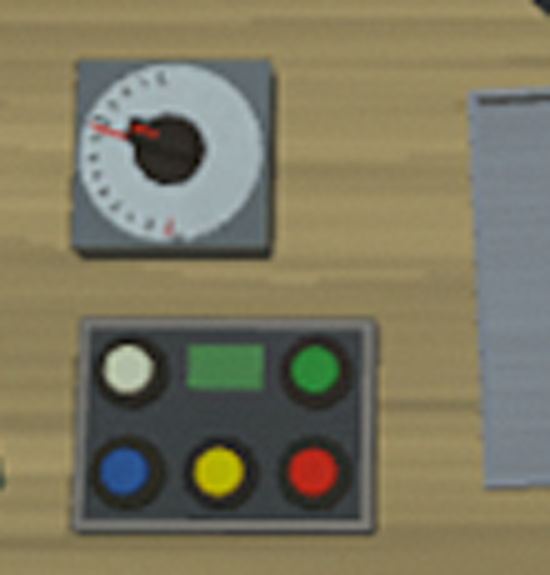

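The crop confirms the grey dial with the white face at (168,150). Its pointer points left and slightly up, about 108° clockwise from the red zero tick at (169,228). I'll move above it with the fingers lined up across the bar.

>>> step_arm:
  targets: "0 0 0 -6.5;0 0 0 -6.5;0 0 0 -6.5;0 0 0 -6.5;0 0 0 -6.5;0 0 0 -6.5;0 0 0 -6.5;0 0 0 -6.5;-3.75 -.38 0 0;-3.75 -.38 0 0;-3.75 -.38 0 0;-3.75 -.38 0 0"

```text
time_s: 1.1
tcp_pos: [0.274, -0.448, 0.2218]
ee_rot: [[-0.311, -0.95, -0.001], [-0.95, 0.311, 0.001], [-0.001, 0.001, -1.0]]
wrist_force: [-0.0, -0.2, 0.3]
gripper_width: 0.997
gripper_force: 0.0
```

>>> step_arm:
  targets: "-3.75 -.38 0 0;-3.75 -.38 0 0;-3.75 -.38 0 0;-3.75 -.38 0 0;-3.75 -.38 0 0;-3.75 -.38 0 0;-3.75 -.38 0 0;-3.75 -.38 0 0;-3.75 -.38 0 0;-3.75 -.38 0 0;-3.75 -.38 0 0;-3.75 -.38 0 0"

```text
time_s: 2.1
tcp_pos: [0.457, -0.0341, 0.2225]
ee_rot: [[-0.31, -0.951, -0.0], [-0.951, 0.31, 0.0], [-0.0, 0.0, -1.0]]
wrist_force: [1.0, -1.0, -0.2]
gripper_width: 1.0
gripper_force: 0.0
```

>>> step_arm:
  targets: "-3.75 -.38 0 0;-3.75 -.38 0 0;-3.75 -.38 0 0;-3.75 -.38 0 0;-3.75 -.38 0 0;-3.75 -.38 0 0;-3.75 -.38 0 0;-3.75 -.38 0 0;-3.75 -.38 0 0;-3.75 -.38 0 0;0 0 0 0;0 0 0 0"

```text
time_s: 3.1
tcp_pos: [0.6092, 0.3102, 0.2201]
ee_rot: [[-0.309, -0.951, -0.003], [-0.951, 0.309, -0.002], [0.003, 0.002, -1.0]]
wrist_force: [-0.2, 0.6, -0.0]
gripper_width: 0.999
gripper_force: 0.0
```

```bash
cat >> h.py <<'E'
def go(x,y,z=None,psi=None):
    s=sense(); R=np.array(s['ee_rot']); p=np.array(s['tcp_pos']); a=np.degrees(np.arctan2(R[1,1],R[0,1]))
    d=R.T@(np.array([x,y,p[2] if z is None else z])-p)
    t=0 if psi is None else -((psi-a+90)%180-90)
    print('p',p.round(4),'psi',round(a,1),'shift cm',(d*100).round(2),'turn',round(t,1),'tilt',R[:2,2].round(3))
E
python3 - <<'E'
from h import *
shot('wrist','w1'); shot('top','t1'); go(.607,.309,.06,162)
for p in ((.607,.309,.08),(.475,.329,.048),(.414,.274,.048)): print(proj('w1',p))
a=cv2.imread('pics/w1.png');b=cv2.imread('pics/t1.png')
cv2.imwrite('pics/j1.png',cv2.resize(np.vstack([a]),(784,588)))
hsv=cv2.cvtColor(b,cv2.COLOR_BGR2HSV); m=cv2.inRange(hsv,(8,190,120),(18,255,255))
print(cv2.connectedComponentsWithStats(m)[2])
E
```

```text
p [0.6089 0.3082 0.2218] psi 161.9 shift cm [-0.04  0.19 16.18] turn -0.1 tilt [-0.001 -0.001]
(np.float64(281.5933898064841), np.float64(194.55172885913692))
(np.float64(422.5598454839215), np.float64(164.28449771317946))
(np.float64(477.01097923014504), np.float64(83.84249588838274))
[[     0      0    560    420 234665]
 [   394    185     15     11    126]
 [   425    185     14     12    118]
 [   417    186      7      9     50]
 [   386    188      7      9     54]
 [   388    234      8     10     55]
 [   396    234     16     12    132]]
```

View pics/j1.png

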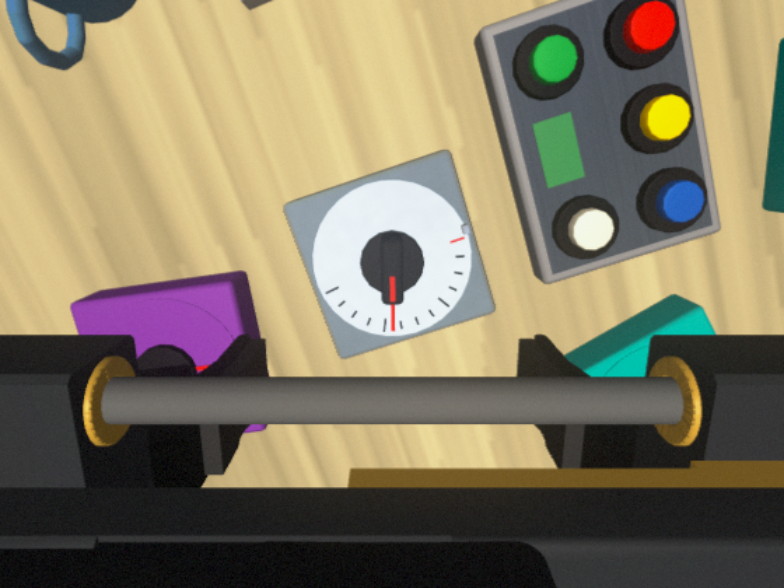

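The wrist view shows the grey dial's knob at (392,262), with the bar vertical and so square to the finger line. The keys are white (592,230), blue (683,201), yellow (666,118), green (555,58) and red (651,25).

```bash
python3 - <<'E'
from h import *
k=1.4
P=lambda u,v,z:np.round(px('w1',u/k,v/k,z)[:2],4)
c=P(392,262,.05);print(c,P(392,257,.05)); print('box',[P(*q,.04) for q in ((284,205),(448,151),(495,310),(343,357))])
for n,u,v in (('w',592,230),('g',555,58),('b',683,201),('y',666,118),('r',651,25)): print(n,P(u,v,.048))
go(c[0],c[1],.055)
E
```

```text
[0.6081 0.3081] [0.607  0.3048]
box [array([0.6658, 0.2503]), array([0.5508, 0.2508]), array([0.5498, 0.3657]), array([0.6644, 0.3659])]
w [0.4747 0.3291]
g [0.4737 0.2183]
b [0.4138 0.3289]
y [0.4152 0.274 ]
r [0.4143 0.2182]
p [0.6089 0.3082 0.2218] psi 161.9 shift cm [1.000e-02 6.000e-02 1.668e+01] turn 0 tilt [-0.001 -0.001]
```

>>> step_arm:
  targets: "0 .1 2.7 0;0 0 2.7 0;0 0 2.7 0;0 0 2.7 0;0 0 2.7 0;0 0 2 0;0 0 1.2 0;0 0 0 0"

```text
time_s: 3.87
tcp_pos: [0.6068, 0.3068, 0.053]
ee_rot: [[-0.312, -0.95, -0.005], [-0.95, 0.312, -0.003], [0.004, 0.003, -1.0]]
wrist_force: [-0.0, -0.1, -0.7]
gripper_width: 0.998
gripper_force: 0.0
```

>>> step_arm:
  targets: "0 0 0 0;0 0 0 0;0 0 0 0;0 0 0 0;0 0 0 0;0 0 0 0;0 0 0 0;0 0 0 0"
  claw: 0.5

```text
time_s: 4.53
tcp_pos: [0.6085, 0.3091, 0.0557]
ee_rot: [[-0.31, -0.951, 0.0], [-0.951, 0.31, 0.0], [-0.0, -0.0, -1.0]]
wrist_force: [0.1, -0.3, -0.4]
gripper_width: 0.48
gripper_force: 0.0
```

Fingers still closing.

>>> step_arm:
  targets: "0 0 0 0;0 0 0 0;0 0 0 0;0 0 0 0;0 0 0 0;0 0 0 0;0 0 0 0;0 0 0 0;0 0 0 0;0 0 0 0"

```text
time_s: 5.37
tcp_pos: [0.6085, 0.309, 0.0555]
ee_rot: [[-0.31, -0.951, 0.0], [-0.951, 0.31, -0.0], [0.0, -0.0, -1.0]]
wrist_force: [0.8, 0.5, -0.8]
gripper_width: 0.156
gripper_force: 30.0
```

>>> step_arm:
  targets: "0 0 0 -6;0 0 0 -6;0 0 0 -6;0 0 0 -6;0 0 0 -6;0 0 0 -6;0 0 0 -6;0 0 0 -6;0 0 0 -6;0 0 0 -6;0 0 0 0;0 0 0 0"

```text
time_s: 6.37
tcp_pos: [0.6085, 0.309, 0.0555]
ee_rot: [[0.666, -0.746, 0.0], [-0.746, -0.666, -0.0], [0.0, -0.0, -1.0]]
wrist_force: [0.5, -0.3, -1.1]
gripper_width: 0.155
gripper_force: 30.0
```

>>> step_arm:
  targets: "0 0 0 -6;0 0 0 -6;0 0 0 -6;0 0 0 -6;0 0 0 -6;0 0 0 -6;0 0 0 -6;0 0 0 -4;0 0 0 0;0 0 0 0"

```text
time_s: 7.2
tcp_pos: [0.6085, 0.309, 0.0555]
ee_rot: [[0.999, -0.04, 0.0], [-0.04, -0.999, 0.0], [0.0, -0.0, -1.0]]
wrist_force: [1.5, -0.0, -1.4]
gripper_width: 0.159
gripper_force: 30.0
```

```bash
python3 - <<'E'
from h import *
s=sense(); print(s['moment'],s['wrist_force'],s['gripper_width'],s['joints']); go(.607,.308,None,90)
E
```

```text
[-0.11610117 -0.08374748  0.0298335 ] [ 1.47838786 -0.02369602 -1.38591426] 0.15921578338460618 [ 4.04633589e+01  3.56752065e+01 -1.95666225e+00  3.65272081e-03
 -5.23643071e+01  4.72686990e+01]
p [0.6085 0.309  0.0555] psi -92.3 shift cm [-0.15  0.11 -0.  ] turn -2.3 tilt [0. 0.]
```

>>> step_arm:
  targets: "0 0 0 -1;0 0 0 -1;0 0 0 -1;0 0 0 -1;0 0 0 -1;0 0 0 0;0 0 0 0"

```text
time_s: 7.78
tcp_pos: [0.6084, 0.309, 0.0555]
ee_rot: [[0.999, 0.05, -0.0], [0.05, -0.999, 0.0], [-0.0, -0.0, -1.0]]
wrist_force: [1.0, 0.4, -0.6]
gripper_width: 0.158
gripper_force: 30.0
```

```bash
python3 - <<'E'
from h import *
s=sense(); print(s['moment'],s['wrist_force'],s['gripper_width']); go(.607,.308,None,90)
E
```

```text
[-0.06151932 -0.10254883 -0.77118687] [ 1.01885503  0.40144139 -0.62676589] 0.15791536288582658
p [0.6084 0.309  0.0555] psi -87.1 shift cm [-0.14  0.09  0.  ] turn 2.9 tilt [-0.  0.]
```

>>> step_arm:
  targets: "0 0 0 0.5;0 0 0 0;0 0 0 0;0 0 0 0;0 0 0 0;0 0 0 0;0 0 0 0;0 0 0 0;0 0 0 0;0 0 0 0"
  claw: 6

```text
time_s: 8.62
tcp_pos: [0.6085, 0.309, 0.0556]
ee_rot: [[0.999, 0.042, 0.0], [0.042, -0.999, -0.0], [0.0, 0.0, -1.0]]
wrist_force: [-0.1, 0.7, -0.0]
gripper_width: 0.683
gripper_force: 0.0
```

>>> step_arm:
  targets: "0 0 -3 0;0 0 -3 0;0 0 -3 0;0 0 -3 0;0 0 -3 0;0 0 0 0;0 0 0 0;0 0 0 0;0 0 0 0;0 0 0 0"

```text
time_s: 9.45
tcp_pos: [0.6079, 0.3086, 0.2038]
ee_rot: [[0.999, 0.042, -0.003], [0.042, -0.999, -0.002], [-0.003, 0.002, -1.0]]
wrist_force: [0.1, 0.4, -0.5]
gripper_width: 0.693
gripper_force: 0.0
```

```bash
python3 - <<'E'
from h import *
shot('wrist','w2'); go(.4745,.329,.06,90)
u,v=proj('w2',(.608,.308,.05)); print(u,v)
crop('w2',int(u-100),int(v-90),200,180,3,'w2c')
E
```

```text
p [0.608  0.3087 0.204 ] psi -87.6 shift cm [-13.22  -2.62  14.43] turn 2.4 tilt [-0.002 -0.002]
280.36604290832867 192.89510779897415
```

View pics/w2c.png

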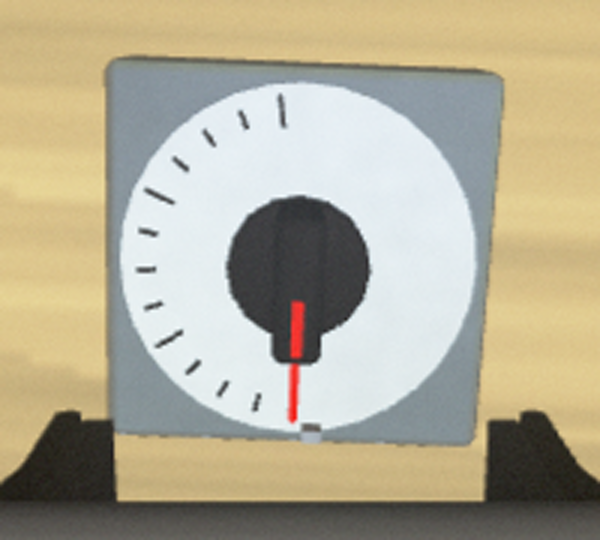

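The pointer sits at zero against the stop peg, covering the red tick at about (297,420) in the crop. Next is the white key.

>>> step_arm:
  targets: "0 0 0 2.4;-3.34 -.51 0 0;-3.34 -.51 0 0;-3.34 -.51 0 0;-3.34 -.51 0 0;0 0 0 0;0 0 0 0;0 0 0 0;0 0 0 0;0 0 0 0;0 0 0 0;0 0 0 0"
  claw: 0

```text
time_s: 10.5
tcp_pos: [0.4755, 0.3291, 0.2051]
ee_rot: [[1.0, -0.001, -0.0], [-0.001, -1.0, -0.0], [-0.0, 0.0, -1.0]]
wrist_force: [0.4, -0.7, -0.2]
gripper_width: 0.005
gripper_force: 0.0
```

>>> step_arm:
  targets: "0 0 3 0;0 0 3 0;0 0 3 0;0 0 3 0;0 0 1.5 0;0 0 0 0;0 0 0 0;0 0 0 0;0 0 0 0;0 0 0 0"

```text
time_s: 11.33
tcp_pos: [0.4756, 0.3301, 0.0722]
ee_rot: [[1.0, 0.001, 0.002], [0.001, -1.0, 0.002], [0.002, -0.002, -1.0]]
wrist_force: [-0.1, 0.7, 0.0]
gripper_width: 0.001
gripper_force: 0.0
```

```bash
python3 - <<'E'
from h import *
go(.4745,.329,.0425,90); print(sense()['gripper_width'])
E
```

```text
p [0.4756 0.3301 0.0722] psi -90.0 shift cm [-0.12  0.12  2.97] turn 0.0 tilt [0.002 0.002]
0.0011536906866145993
```

>>> step_arm:
  targets: "-.1 .1 1 0;0 0 1 0;0 0 .4 0;0 0 .2 0;0 0 0 0;0 0 0 0"

```text
time_s: 11.83
tcp_pos: [0.474, 0.3286, 0.0463]
ee_rot: [[1.0, 0.002, 0.001], [0.002, -1.0, -0.0], [0.001, 0.0, -1.0]]
wrist_force: [-3.7, -1.0, 12.0]
gripper_width: 0.006
gripper_force: 6.5
```

>>> step_arm:
  targets: "0 0 .2 0;0 0 .1 0;0 0 0 0;0 0 0 0;0 0 0 0"

```text
time_s: 12.25
tcp_pos: [0.4741, 0.3287, 0.046]
ee_rot: [[1.0, 0.003, 0.002], [0.003, -1.0, 0.0], [0.002, -0.0, -1.0]]
wrist_force: [-8.8, -3.6, 27.0]
gripper_width: 0.009
gripper_force: 13.7
```

```bash
python3 - <<'E'
from h import *
s=sense(); print(s['wrist_force'],s['moment'],s['tcp_pos'])
shot('side','s3'); u,v=proj('s3',(.475,.329,.045)); print(u,v); crop('s3',int(u-50),int(v-55),100,90,6,'s3c')
E
```

```text
[-8.75626381 -3.55387039 26.97824629] [-1.05100002  2.88714028 -0.01670578] [0.47409179 0.32865561 0.04600945]
243.31725272011343 258.2115514054463
```

View pics/s3c.png

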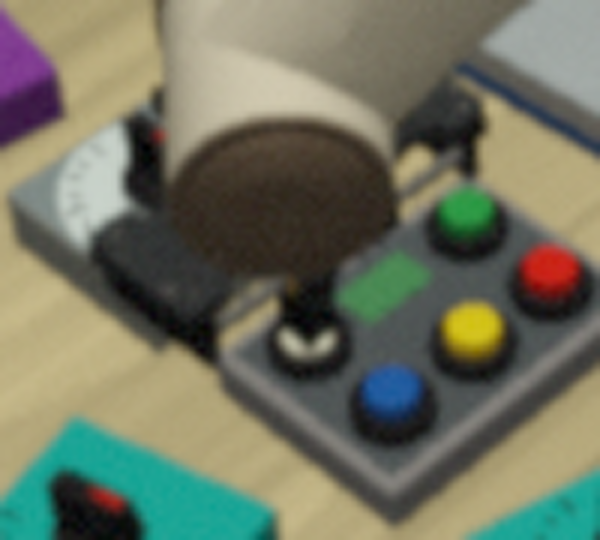

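The white cap is level with its collar and the force shows it has bottomed, so it is fully down. The closed tips evidently reach about 4 mm past the TCP. Next is the blue key.

>>> step_arm:
  targets: "0 0 -2 0;0 0 -2 0;-3 0 0 0;-3 0 0 0;0 0 0 0;0 0 0 0;0 0 0 0;0 0 0 0;0 0 0 0"

```text
time_s: 13.05
tcp_pos: [0.4145, 0.3283, 0.0811]
ee_rot: [[1.0, -0.0, -0.0], [-0.0, -1.0, -0.0], [-0.0, 0.0, -1.0]]
wrist_force: [0.0, -0.1, -0.3]
gripper_width: 0.007
gripper_force: 0.0
```

```bash
python3 - <<'E'
from h import *
go(.414,.329,.046,90); print(sense()['wrist_force'])
E
```

```text
p [0.4145 0.3283 0.0811] psi -90.0 shift cm [-0.05 -0.07  3.51] turn -0.0 tilt [-0. -0.]
[ 0.01745851 -0.12059514 -0.34782641]
```

>>> step_arm:
  targets: "0 0 1.5 0;0 0 1.2 0;0 0 .4 0;0 0 .3 0;0 0 .2 0;0 0 .1 0;0 0 0 0;0 0 0 0;0 0 0 0"

```text
time_s: 13.8
tcp_pos: [0.4141, 0.3279, 0.0463]
ee_rot: [[1.0, 0.001, 0.0], [0.001, -1.0, -0.001], [0.0, 0.001, -1.0]]
wrist_force: [-3.1, -2.0, 10.5]
gripper_width: 0.01
gripper_force: 5.3
```

>>> step_arm:
  targets: "0 0 -2 0;0 0 -3.5 0;0 0 -3.5 0;0 0 -3.5 0;0 0 -3.5 0;0 0 -3 0;.6 3.8 0 0;.6 3.8 0 0;.6 3.8 0 0;.6 3.8 0 0;.6 3.8 0 0;.6 3.8 0 0"
  claw: 8.7

```text
time_s: 14.8
tcp_pos: [0.45, 0.0986, 0.2352]
ee_rot: [[1.0, 0.001, 0.001], [0.001, -1.0, 0.001], [0.001, -0.001, -1.0]]
wrist_force: [1.3, 0.2, 0.2]
gripper_width: 0.832
gripper_force: 0.0
```

>>> step_arm:
  targets: ".6 3.8 0 0;.6 3.8 0 0;.6 3.8 0 0;.6 3.8 0 0;.6 3.8 0 0;.6 3.8 0 0;.6 3.8 0 0;.6 3.8 0 0;.6 3.8 0 0;0 0 0 7;0 0 0 7;0 0 0 7"

```text
time_s: 15.8
tcp_pos: [0.504, -0.243, 0.2343]
ee_rot: [[0.931, -0.366, -0.0], [-0.366, -0.931, 0.0], [-0.0, -0.0, -1.0]]
wrist_force: [0.2, 0.1, 0.4]
gripper_width: 1.002
gripper_force: 0.0
```

>>> step_arm:
  targets: "0 0 0 7;0 0 0 7;0 0 0 7;0 0 0 7;0 0 0 7;0 0 0 7;0 0 0 7;0 0 0 7;0 0 0 7;0 0 0 6;0 0 0 0;0 0 0 0"

```text
time_s: 16.8
tcp_pos: [0.5042, -0.2418, 0.2348]
ee_rot: [[0.003, -1.0, 0.0], [-1.0, -0.003, -0.0], [0.0, -0.0, -1.0]]
wrist_force: [0.8, 0.4, 0.1]
gripper_width: 1.001
gripper_force: 0.0
```

```bash
python3 - <<'E'
from h import *
shot('wrist','w4'); go(.587,-.25,.06,180)
a=cv2.imread('pics/w4.png'); cv2.imwrite('pics/w4b.png',cv2.resize(a,(784,588),interpolation=cv2.INTER_CUBIC))
shot('top','t4')
E
```

```text
p [ 0.5042 -0.2418  0.2347] psi -179.8 shift cm [ 0.85 -8.27 17.48] turn 0.2 tilt [ 0. -0.]
```

View pics/w4b.png

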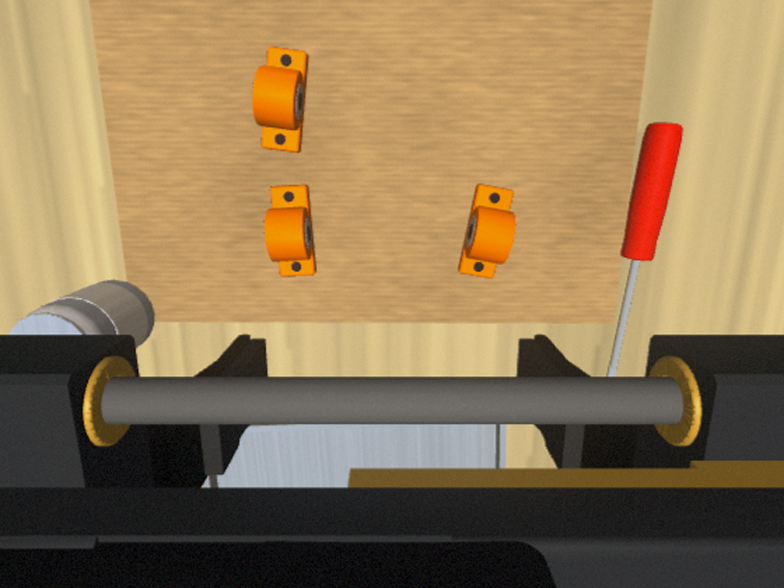

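The wrist view shows three bearings by their bolt holes: A (289,197)/(296,267), B (286,60)/(280,139), C (494,198)/(478,267). The can is at (90,310) and the screwdriver at (650,190).

```bash
python3 - <<'E'
from h import *
k=1.4
for n,a,b in (('A',(289,197),(296,267)),('B',(286,60),(280,139)),('C',(494,198),(478,267))):
    p=px('w4',a[0]/k,a[1]/k,.012);q=px('w4',b[0]/k,b[1]/k,.012);d=q-p
    ax=np.degrees(np.arctan2(d[1],d[0])); print(n,((p+q)/2).round(4),np.linalg.norm(d).round(3),'axis',ax.round(1)); go(*((p+q)/2)[:2],.012,ax+90)
print('driver',px('w4',650/k,250/k,.015),px('w4',665/k,125/k,.015),'can',px('w4',125/k,283/k,.09),px('w4',150/k,310/k,.09))
E
```

```text
A [ 0.5808 -0.256   0.012 ] 0.054 axis 93.0
p [ 0.5042 -0.2417  0.2347] psi -179.9 shift cm [ 1.45 -7.66 22.27] turn -2.8 tilt [ 0. -0.]
B [ 0.5832 -0.3517  0.012 ] 0.054 axis 82.4
p [ 0.5042 -0.2417  0.2347] psi -179.9 shift cm [11.02 -7.87 22.27] turn 7.7 tilt [ 0. -0.]
C [ 0.4323 -0.256   0.012 ] 0.054 axis 79.7
p [ 0.5042 -0.2417  0.2347] psi -179.9 shift cm [ 1.41  7.2  22.26] turn 10.4 tilt [ 0. -0.]
driver [ 0.30610661 -0.24372181  0.015     ] [ 0.30738219 -0.33510573  0.015     ] can [ 0.67217465 -0.23507145  0.09      ] [ 0.65856595 -0.21737876  0.09      ]
```

```bash
python3 - <<'E'
from h import *
k=1.4
print('can top',px('top0',531/k,190/k,.09), 'base',px('top0',521/k,211/k,.0),[px('top0',u/k,v/k,.05).round(3) for u,v in ((384,237),(492,233),(499,340),(389,346))])
hs=cv2.cvtColor(cv2.imread('pics/t4.png'),cv2.COLOR_BGR2HSV); print(cv2.connectedComponentsWithStats(cv2.inRange(hs,(8,190,120),(18,255,255)))[2])
crop('top0',265,155,185,140,4,'pan')
E
```

```text
can top [ 0.73460678 -0.18474977  0.09      ] base [ 0.7180447 -0.1850259  0.       ] [array([0.641, 0.127, 0.05 ]), array([ 0.651, -0.107,  0.05 ]), array([ 0.42 , -0.114,  0.05 ]), array([0.406, 0.116, 0.05 ])]
[[     0      0    560    420 235195]
 [   425    189      2      4      5]]
```

View pics/pan.png

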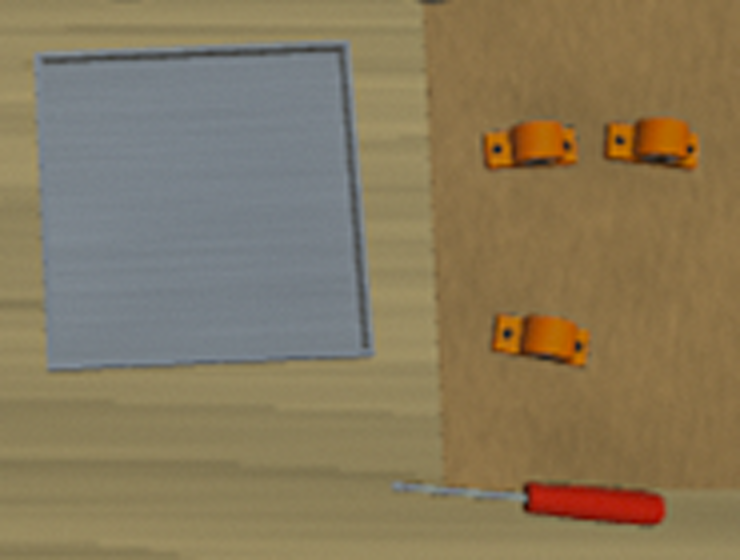

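The pan is centred near (0.53, 0.005), turned only about 3°. The can, near (0.73, -0.185), is clear of the gripper body. I'll grasp A.

>>> step_arm:
  targets: ".72 -3.83 0 0;.73 -3.83 0 0;0 0 0 -2.8;0 0 3.5 0;0 0 3.5 0;0 0 3.5 0;0 0 3.5 0;0 0 3.5 0;0 0 2 0;0 0 1.5 0;0 0 0 0;0 0 0 0"
  claw: 6

```text
time_s: 17.9
tcp_pos: [0.5806, -0.2562, 0.024]
ee_rot: [[0.05, -0.999, -0.002], [-0.999, -0.05, -0.0], [-0.0, 0.002, -1.0]]
wrist_force: [0.5, -0.9, 1.0]
gripper_width: 0.692
gripper_force: 0.0
```

>>> step_arm:
  targets: "0 0 0 0;0 0 0 0;0 0 0 0;0 0 0 0;0 0 0 0;0 0 0 0;0 0 0 0;0 0 0 0;0 0 0 0;0 0 0 0"
  claw: 1.5

```text
time_s: 18.73
tcp_pos: [0.581, -0.2562, 0.0251]
ee_rot: [[0.05, -0.999, 0.001], [-0.999, -0.05, -0.0], [0.0, -0.001, -1.0]]
wrist_force: [0.4, 0.4, 4.3]
gripper_width: 0.318
gripper_force: 30.0
```

>>> step_arm:
  targets: "0 0 -1 0;0 0 -2 0;0 0 -3 0;0 0 -3 0;0 0 -3 0;0 0 0 0;0 0 0 0;0 0 0 0"

```text
time_s: 19.4
tcp_pos: [0.5791, -0.2554, 0.1427]
ee_rot: [[0.048, -0.999, -0.004], [-0.999, -0.048, 0.002], [-0.002, 0.003, -1.0]]
wrist_force: [-0.5, 0.4, -5.4]
gripper_width: 0.323
gripper_force: 30.0
```

```bash
python3 - <<'E'
from h import *
go(.565,.06,.08,183)
E
```

```text
p [ 0.5791 -0.2554  0.1427] psi -177.2 shift cm [-31.56  -0.14   6.34] turn -0.2 tilt [-0.004  0.002]
```

>>> step_arm:
  targets: "-3.9 0 0 0;-3.9 0 0 0;-3.9 0 0 0;-3.9 0 0 0;-3.9 0 0 0;-3.9 0 0 0;-3.9 0 0 0;-3.9 0 0 0;0 0 0 0;0 0 0 0;0 0 0 0;0 0 0 0"

```text
time_s: 20.4
tcp_pos: [0.5645, 0.0544, 0.1431]
ee_rot: [[0.048, -0.999, -0.003], [-0.999, -0.048, -0.001], [0.001, 0.003, -1.0]]
wrist_force: [0.5, 0.2, -4.2]
gripper_width: 0.319
gripper_force: 30.0
```

>>> step_arm:
  targets: "0 0 2.5 0;0 0 2.5 0;0 0 1.5 0;0 0 .8 0;0 0 .5 0;0 0 .2 0;0 0 0 0;0 0 0 0;0 0 0 0"

```text
time_s: 21.15
tcp_pos: [0.5661, 0.0557, 0.0656]
ee_rot: [[0.049, -0.999, 0.002], [-0.999, -0.049, 0.001], [-0.001, -0.002, -1.0]]
wrist_force: [0.6, 0.1, -3.9]
gripper_width: 0.318
gripper_force: 30.0
```

>>> step_arm:
  targets: "0 0 .3 0;0 0 .2 0;0 0 .1 0;0 0 0 0;0 0 0 0"

```text
time_s: 21.57
tcp_pos: [0.5657, 0.0557, 0.06]
ee_rot: [[0.05, -0.999, 0.001], [-0.999, -0.05, 0.0], [0.0, -0.001, -1.0]]
wrist_force: [-2.2, 0.4, 5.4]
gripper_width: 0.321
gripper_force: 30.0
```

>>> step_arm:
  targets: "0 0 0 0;0 0 0 0;0 0 0 0;0 0 0 0;0 0 0 0;0 0 0 0;0 0 -3 0;0 0 -3 0;0 0 -3 0;0 0 -3.5 0;0 0 -3.5 0;0 0 0 0"
  claw: 5

```text
time_s: 22.57
tcp_pos: [0.5696, 0.0561, 0.2269]
ee_rot: [[0.051, -0.999, 0.015], [-0.999, -0.051, 0.003], [-0.002, -0.016, -1.0]]
wrist_force: [1.3, 0.5, 1.3]
gripper_width: 0.578
gripper_force: 0.0
```

```bash
python3 - <<'E'
from h import *
go(.52,-.24,.235,180); print(sense()['wrist_force'])
E
```

```text
p [0.5696 0.0561 0.2269] psi -177.1 shift cm [29.32  6.44 -0.97] turn 2.9 tilt [0.015 0.003]
[1.25362149 0.48689524 1.30155562]
```

>>> step_arm:
  targets: "3.67 .77 0 0;3.67 .77 0 0;3.67 .77 0 0;3.67 .77 0 0;3.67 .77 0 0;3.67 .77 0 0;3.67 .77 0 0;3.67 .77 0 2.9;0 0 0 0;0 0 0 0;0 0 0 0;0 0 0 0"
  claw: 6

```text
time_s: 23.57
tcp_pos: [0.5185, -0.2399, 0.2184]
ee_rot: [[0.0, -1.0, -0.0], [-1.0, -0.0, 0.0], [-0.0, 0.0, -1.0]]
wrist_force: [0.0, -0.3, -0.3]
gripper_width: 0.687
gripper_force: 0.0
```

```bash
cat >> h.py <<'E'
def look(fn):
    shot('wrist',fn); shot('top',fn+'t')
    hs=cv2.cvtColor(cv2.imread('pics/%s.png'%fn),cv2.COLOR_BGR2HSV); m=cv2.inRange(hs,(5,150,90),(22,255,255)); m[240:]=0
    m=cv2.morphologyEx(m,cv2.MORPH_CLOSE,np.ones((7,7)))
    n,l,st,ce=cv2.connectedComponentsWithStats(m)
    for i in range(1,n):
        if st[i,4]>300: print(st[i],ce[i].round(1),px(fn,*ce[i],.02).round(3))
E
python3 - <<'E'
from h import *
look('w5')
a=cv2.imread('pics/w5.png')[:260]; b=cv2.imread('pics/w5t.png')[150:290,250:450]
b=cv2.resize(b,(560,392)); cv2.imwrite('pics/w5j.png',cv2.resize(np.vstack([a,b]),None,fx=.91,fy=.91))
E
```

```text
[ 190   27   42   80 2659] [211.   66.1] [ 0.583 -0.352  0.02 ]
[464  84  26 102 383] [476.7 128.5] [ 0.326 -0.295  0.02 ]
[ 329   99   44   73 2333] [351.4 135.4] [ 0.448 -0.288  0.02 ]
```

View pics/w5j.png

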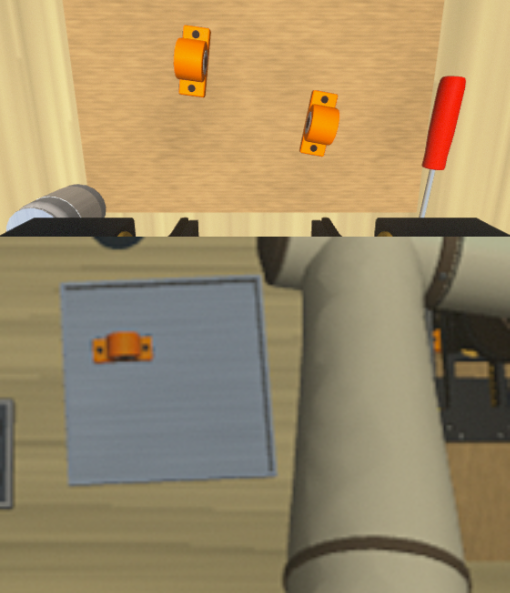

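A lies in the pan at (122,347). C has been knocked, and its bolt holes are now at (324,99)/(313,148). B is unmoved, with holes at (196,34)/(192,88). B is next.

```bash
python3 - <<'E'
from h import *
k=.91
for n,a,b in (('B',(196,34),(192,88)),('C',(324,99),(313,148))):
    p=px('w5',a[0]/k,a[1]/k,.012);q=px('w5',b[0]/k,b[1]/k,.012);d=q-p
    ax=np.degrees(np.arctan2(d[1],d[0])); print(n,((p+q)/2).round(4),np.linalg.norm(d).round(3),'axis',ax.round(1)); go(*((p+q)/2)[:2],.024,ax+90)
E
```

```text
B [ 0.5828 -0.3519  0.012 ] 0.054 axis 82.8
p [ 0.5187 -0.2396  0.2186] psi -180.0 shift cm [11.23 -6.4  19.46] turn 7.3 tilt [0. 0.]
C [ 0.448  -0.2869  0.012 ] 0.054 axis 79.8
p [ 0.5187 -0.2396  0.2186] psi -180.0 shift cm [ 4.72  7.07 19.46] turn 10.2 tilt [0. 0.]
```

>>> step_arm:
  targets: "3.74 -2.13 0 0;3.74 -2.13 0 0;3.75 -2.14 0 0;0 0 0 7;0 0 3.5 0;0 0 3.5 0;0 0 3.5 0;0 0 3.5 0;0 0 2.9 0;0 0 1.5 0;0 0 1 0;0 0 0 0"

```text
time_s: 24.67
tcp_pos: [0.5793, -0.3479, 0.022]
ee_rot: [[-0.122, -0.993, -0.004], [-0.993, 0.122, 0.002], [-0.001, 0.004, -1.0]]
wrist_force: [-0.6, -1.2, -1.2]
gripper_width: 0.689
gripper_force: 0.0
```

>>> step_arm:
  targets: "0 0 0 0;0 0 0 0;0 0 0 0;0 0 0 0;0 0 0 0;0 0 0 0;0 0 0 0;0 0 0 0;0 0 0 0;0 0 0 0"
  claw: 1.5

```text
time_s: 25.5
tcp_pos: [0.5822, -0.3501, 0.0261]
ee_rot: [[-0.122, -0.992, 0.005], [-0.992, 0.122, -0.002], [0.001, -0.005, -1.0]]
wrist_force: [5.0, -0.2, 6.2]
gripper_width: 0.32
gripper_force: 29.9
```

>>> step_arm:
  targets: "0 0 -1 0;0 0 -2 0;0 0 -3 0;0 0 -3 0;0 0 -3 0;0 0 0 0;0 0 0 0;0 0 0 0"

```text
time_s: 26.17
tcp_pos: [0.5774, -0.3483, 0.1417]
ee_rot: [[-0.124, -0.992, -0.006], [-0.992, 0.124, 0.004], [-0.003, 0.007, -1.0]]
wrist_force: [0.3, 0.4, -3.7]
gripper_width: 0.323
gripper_force: 29.9
```

```bash
python3 - <<'E'
from h import *
go(.565,-.05,.063,175)
E
```

```text
p [ 0.5774 -0.3483  0.1417] psi 172.8 shift cm [-29.42   4.89   7.99] turn -2.2 tilt [-0.006  0.004]
```

>>> step_arm:
  targets: "-3.68 .6 0 0;-3.68 .6 0 0;-3.68 .6 0 0;-3.68 .6 0 0;-3.68 .6 0 0;-3.68 .6 0 0;-3.68 .6 0 0;-3.68 .6 0 0;0 0 0 -5;0 0 0 0;0 0 0 0;0 0 0 0"

```text
time_s: 27.17
tcp_pos: [0.5675, -0.0523, 0.143]
ee_rot: [[-0.039, -0.999, -0.004], [-0.999, 0.039, -0.0], [0.001, 0.004, -1.0]]
wrist_force: [-0.2, -0.1, -2.5]
gripper_width: 0.318
gripper_force: 29.9
```

>>> step_arm:
  targets: "0 0 2.5 0;0 0 2.5 0;0 0 1.5 0;0 0 .8 0;0 0 .4 0;0 0 .2 0;0 0 0 0;0 0 0 0;0 0 0 0"

```text
time_s: 27.92
tcp_pos: [0.5694, -0.0514, 0.0666]
ee_rot: [[-0.036, -0.999, 0.002], [-0.999, 0.036, 0.0], [-0.0, -0.002, -1.0]]
wrist_force: [-0.0, 0.0, -3.4]
gripper_width: 0.317
gripper_force: 29.9
```

>>> step_arm:
  targets: "0 0 .3 0;0 0 .2 0;0 0 .1 0;0 0 0 0;0 0 0 0"

```text
time_s: 28.33
tcp_pos: [0.5691, -0.0512, 0.0609]
ee_rot: [[-0.035, -0.999, 0.001], [-0.999, 0.035, -0.0], [0.0, -0.001, -1.0]]
wrist_force: [-1.2, 1.7, 6.0]
gripper_width: 0.318
gripper_force: 29.9
```

>>> step_arm:
  targets: "0 0 0 0;0 0 0 0;0 0 0 0;0 0 0 0;0 0 0 0;0 0 0 0;0 0 -3 0;0 0 -3 0;0 0 -3 0;0 0 -3.5 0;0 0 -3.5 0;0 0 0 0"
  claw: 5

```text
time_s: 29.33
tcp_pos: [0.5729, -0.0516, 0.2279]
ee_rot: [[-0.035, -0.999, 0.016], [-0.999, 0.035, -0.0], [-0.0, -0.016, -1.0]]
wrist_force: [1.0, -1.2, 2.0]
gripper_width: 0.574
gripper_force: 0.0
```

```bash
python3 - <<'E'
from h import *
go(.48,-.235,.22,180); print(sense()['wrist_force'])
E
```

```text
p [ 0.5729 -0.0516  0.2279] psi 178.0 shift cm [18.65  8.66  0.65] turn -2.0 tilt [ 0.016 -0.   ]
[ 1.04019768 -1.18901738  1.96503888]
```

>>> step_arm:
  targets: "3.1 1.44 0 0;3.1 1.44 0 0;3.1 1.44 0 0;3.1 1.44 0 0;3.1 1.44 0 0;3.1 1.44 0 0;0 0 0 0;0 0 0 0;0 0 0 0;0 0 0 0"
  claw: 6

```text
time_s: 30.17
tcp_pos: [0.476, -0.2336, 0.2194]
ee_rot: [[-0.035, -0.999, 0.0], [-0.999, 0.035, 0.0], [-0.0, -0.0, -1.0]]
wrist_force: [-0.2, -0.8, -0.6]
gripper_width: 0.691
gripper_force: 0.0
```

```bash
python3 - <<'E'
from h import *
look('w6'); go(.448,-.2869,.024,169.8)
E
```

```text
[424  80  15  94 363] [431.3 133.9] [ 0.325 -0.278  0.02 ]
[ 288   91   38   74 2102] [307.4 127.6] [ 0.447 -0.288  0.02 ]
p [ 0.4762 -0.2333  0.2194] psi 178.0 shift cm [ 5.46  2.63 19.54] turn 8.2 tilt [-0.  0.]
```

C hasn't moved since the last look.

>>> step_arm:
  targets: "2.73 1.31 0 0;2.73 1.31 0 0;0 0 0 4;0 0 0 4.2;0 0 3.5 0;0 0 3.5 0;0 0 3.5 0;0 0 3.5 0;0 0 2.9 0;0 0 1.5 0;0 0 1 0;0 0 0 0"

```text
time_s: 31.27
tcp_pos: [0.4467, -0.2868, 0.0235]
ee_rot: [[-0.177, -0.984, -0.004], [-0.984, 0.177, 0.001], [-0.001, 0.004, -1.0]]
wrist_force: [-0.8, 0.1, -0.1]
gripper_width: 0.689
gripper_force: 0.0
```

>>> step_arm:
  targets: "0 0 0 0;0 0 0 0;0 0 0 0;0 0 0 0;0 0 0 0;0 0 0 0;0 0 0 0;0 0 0 0;0 0 0 0;0 0 0 0"
  claw: 1.5

```text
time_s: 32.1
tcp_pos: [0.4475, -0.2878, 0.0262]
ee_rot: [[-0.178, -0.984, 0.0], [-0.984, 0.178, -0.0], [0.0, -0.0, -1.0]]
wrist_force: [-1.6, 1.6, 5.4]
gripper_width: 0.318
gripper_force: 30.0
```

>>> step_arm:
  targets: "0 0 -1 0;0 0 -2 0;0 0 -3 0;0 0 -3 0;0 0 -3 0;0 0 0 0;0 0 0 0;0 0 0 0"

```text
time_s: 32.77
tcp_pos: [0.4463, -0.2871, 0.1445]
ee_rot: [[-0.179, -0.984, -0.002], [-0.984, 0.179, 0.002], [-0.001, 0.002, -1.0]]
wrist_force: [-0.4, 0.7, -3.0]
gripper_width: 0.319
gripper_force: 30.0
```

```bash
python3 - <<'E'
from h import *
go(.477,.005,.063,180)
E
```

```text
p [ 0.4463 -0.2871  0.1445] psi 169.7 shift cm [-29.28   2.19   8.19] turn -10.3 tilt [-0.002  0.002]
```

>>> step_arm:
  targets: "-3.66 .27 0 0;-3.66 .27 0 0;-3.66 .27 0 0;-3.66 .27 0 0;-3.66 .27 0 0;-3.66 .27 0 0;-3.66 .27 0 0;-3.66 .27 0 0;0 0 0 -5;0 0 0 -5;0 0 0 0;0 0 0 0"

```text
time_s: 33.77
tcp_pos: [0.4773, 0.004, 0.1439]
ee_rot: [[-0.007, -1.0, -0.004], [-1.0, 0.007, -0.001], [0.001, 0.004, -1.0]]
wrist_force: [-0.5, 0.1, -2.5]
gripper_width: 0.321
gripper_force: 30.0
```

>>> step_arm:
  targets: "0 0 2.5 0;0 0 2.5 0;0 0 1.5 0;0 0 .8 0;0 0 .4 0;0 0 .2 0;0 0 0 0;0 0 0 0;0 0 0 0"

```text
time_s: 34.52
tcp_pos: [0.4791, 0.0044, 0.0674]
ee_rot: [[-0.005, -1.0, 0.002], [-1.0, 0.005, 0.001], [-0.001, -0.002, -1.0]]
wrist_force: [-1.0, -0.3, -3.7]
gripper_width: 0.322
gripper_force: 30.0
```

>>> step_arm:
  targets: "0 0 .3 0;0 0 .2 0;0 0 .15 0;0 0 0 0;0 0 0 0"

```text
time_s: 34.93
tcp_pos: [0.4786, 0.0043, 0.0612]
ee_rot: [[-0.004, -1.0, 0.001], [-1.0, 0.004, -0.0], [0.0, -0.001, -1.0]]
wrist_force: [-3.3, 2.0, 6.2]
gripper_width: 0.32
gripper_force: 30.0
```

>>> step_arm:
  targets: "0 0 0 0;0 0 0 0;0 0 0 0;0 0 0 0;0 0 0 0;0 0 0 0;0 0 -3 0;0 0 -3 0;0 0 -3 0;0 0 -3.5 0;0 0 -3.5 0;0 0 0 0"
  claw: 5

```text
time_s: 35.93
tcp_pos: [0.4827, 0.0048, 0.2275]
ee_rot: [[-0.003, -1.0, 0.015], [-1.0, 0.003, 0.002], [-0.002, -0.015, -1.0]]
wrist_force: [0.4, -0.2, 0.2]
gripper_width: 0.571
gripper_force: 0.0
```

```bash
python3 - <<'E'
from h import *
go(.415,.274,.10,180); print(sense()['wrist_force'],sense()['joints'])
E
```

```text
p [0.4827 0.0048 0.2275] psi 179.8 shift cm [-26.87   7.04  12.71] turn -0.2 tilt [0.015 0.002]
[ 0.35394243 -0.22638189  0.24531184] [ 20.01367863   7.36951368 -19.00338211   0.1943147  -62.77869649
 -20.28838701]
```

>>> step_arm:
  targets: "-3.84 .92 0 0;-3.84 .92 0 0;-3.84 .92 0 0;-3.84 .92 0 0;-3.84 .92 0 0;-3.84 .92 0 0;-3.84 .92 0 0;0 0 0 0;0 0 0 0;0 0 0 0;0 0 0 0;0 0 0 0"
  claw: 0

```text
time_s: 36.93
tcp_pos: [0.4155, 0.2721, 0.22]
ee_rot: [[-0.007, -1.0, -0.0], [-1.0, 0.007, -0.0], [0.0, 0.0, -1.0]]
wrist_force: [-0.4, 0.8, 0.7]
gripper_width: 0.008
gripper_force: 0.0
```

```bash
python3 - <<'E'
from h import *
go(.415,.274,.075,180); print(sense()['gripper_width'])
shot('top','t7'); a=cv2.imread('pics/t7.png'); cv2.imwrite('pics/t7b.png',cv2.resize(a,(784,588),interpolation=cv2.INTER_CUBIC))
E
```

```text
p [0.4155 0.2721 0.22  ] psi 179.6 shift cm [-0.19  0.05 14.5 ] turn -0.4 tilt [-0. -0.]
0.007898946227716518
```

View pics/t7b.png

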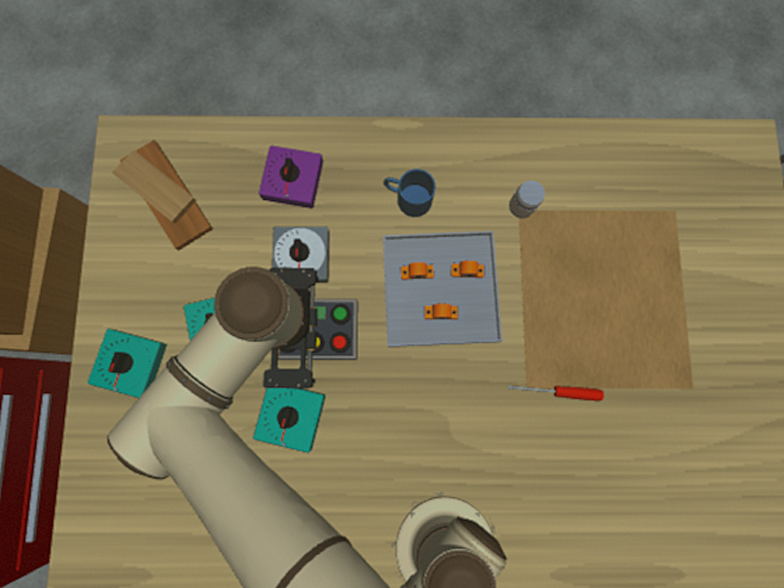

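All three bearings stand in the pan at (417,270), (467,268) and (441,311), and no others are visible. Now the yellow key.

>>> step_arm:
  targets: "-.2 0 3.5 0;0 0 3.5 0;0 0 3.5 0;0 0 3 0;0 0 0 0;0 0 0 0;0 0 0 0;0 0 0 0;0 0 0 0"

```text
time_s: 37.73
tcp_pos: [0.4163, 0.2763, 0.0872]
ee_rot: [[-0.005, -1.0, 0.003], [-1.0, 0.005, 0.003], [-0.003, -0.003, -1.0]]
wrist_force: [-0.2, -0.2, -0.5]
gripper_width: 0.004
gripper_force: 0.0
```

```bash
python3 - <<'E'
from h import *
go(.415,.274,.0445,180)
E
```

```text
p [0.4163 0.2763 0.0872] psi 179.7 shift cm [0.25 0.15 4.26] turn -0.3 tilt [0.003 0.003]
```

>>> step_arm:
  targets: ".15 .1 1.8 0;0 0 1.4 0;0 0 .4 0;0 0 .3 0;0 0 .2 0;0 0 .1 0;0 0 0 0;0 0 0 0;0 0 0 0"

```text
time_s: 38.48
tcp_pos: [0.4144, 0.274, 0.0462]
ee_rot: [[-0.004, -1.0, 0.001], [-1.0, 0.004, 0.0], [-0.0, -0.001, -1.0]]
wrist_force: [-6.7, -2.7, 16.4]
gripper_width: 0.003
gripper_force: 8.6
```

>>> step_arm:
  targets: "0 0 -2 0;0 0 -2.5 0;2.8 -2.95 0 0;2.8 -2.95 0 0;0 0 0 0;0 0 0 0;0 0 0 0;0 0 0 0;0 0 0 0"

```text
time_s: 39.23
tcp_pos: [0.4724, 0.2183, 0.0882]
ee_rot: [[-0.003, -1.0, 0.0], [-1.0, 0.003, 0.0], [-0.0, -0.0, -1.0]]
wrist_force: [0.3, 0.6, 0.7]
gripper_width: 0.008
gripper_force: 0.0
```

```bash
python3 - <<'E'
from h import *
go(.4742,.2185,.0445,180)
E
```

```text
p [0.4724 0.2183 0.0882] psi 179.8 shift cm [-0.02 -0.18  4.37] turn -0.2 tilt [0. 0.]
```

>>> step_arm:
  targets: "0 -.15 1.8 0;0 0 1.5 0;0 0 .4 0;0 0 .3 0;0 0 .2 0;0 0 .2 0;0 0 0 0;0 0 0 0;0 0 0 0"

```text
time_s: 39.98
tcp_pos: [0.4737, 0.2178, 0.0463]
ee_rot: [[-0.004, -1.0, -0.0], [-1.0, 0.004, -0.0], [0.0, 0.0, -1.0]]
wrist_force: [-8.7, 0.6, 13.7]
gripper_width: 0.008
gripper_force: 6.7
```

Green has bottomed as well. I'll rise clear, check once more, and hand in.

>>> step_arm:
  targets: "0 0 -2 0;0 0 -3.5 0;0 0 -3.5 0;0 0 -3.5 0;0 0 -3.5 0;0 0 0 0;0 0 0 0;0 0 0 0;0 0 0 0;0 0 0 0;0 0 0 0;0 0 0 0"

```text
time_s: 40.98
tcp_pos: [0.4743, 0.2173, 0.2031]
ee_rot: [[-0.005, -1.0, -0.001], [-1.0, 0.005, -0.001], [0.001, 0.001, -1.0]]
wrist_force: [-0.4, -0.9, 0.2]
gripper_width: 0.006
gripper_force: 0.0
```

```bash
python3 - <<'E'
from h import *
shot('top','t8'); crop('t8',180,140,200,130,4,'t8c'); s=sense(); print(s['tcp_pos'],s['wrist_force'])
E
```

```text
[0.47438073 0.21737886 0.20333405] [ 0.3398549  -0.47557772  0.12123948]
```

View pics/t8c.png

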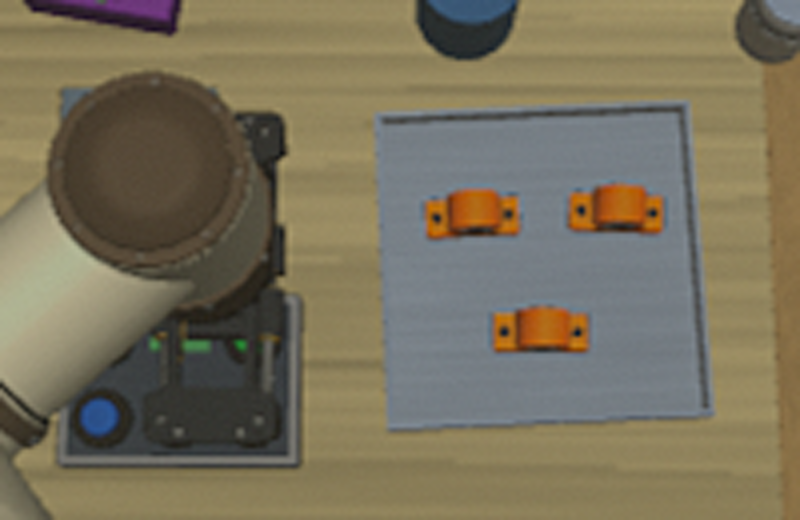

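The three bearings lie in the pan at (472,213), (615,210) and (541,330), and the arm is clear of everything.

```bash
python3 -c "
from station import r; print(r.finish_job())"
```

```text
the job is handed in; nothing more can be done
None
```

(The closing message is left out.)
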